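# Put the desk things back in their fitted trays

## Robot

A 7-joint arm with a two-finger parallel gripper is mounted at the origin on a cart in front of the work surface, level with it; the furniture and walls round the work are solid. World frame = base frame: x ahead of the robot, y to its left, z up, the work surface at z = 0. Lengths are in m, angles in rad, forces in N, time in s.
With the tool pointing down it reaches from about 0.425 to 1.025 m from the base axis. Payload 3.6 kg.
Tool frame: the origin (TCP) lies between the finger pads; the fingertips stand 19 mm ahead of it and the grasp point (between the pads) is the TCP; z points along the fingers, y is the line along which they close (so a half turn about z gives the same grasp; the last joint's range is limited). The gripper opens to 85 mm and grips with 20 to 120 N. Pads are 22 mm wide; open, the fingers measure 114 mm over their backs; the gripper's body (76 mm by 85 mm) begins 54 mm behind the grasp point. The pads swing forward as they close: fully open they stand 13 mm farther back than shut.
Start: joints at [-1.282, 0.591, 0.048, 1.609, -0.033, 0.943, -0.034], TCP at [0.271, 0.673, 0.211] pointing down, gripper open.
Joint ranges: [-2.69, 2.69], [-0.47, 2.24], [-1.27, 1.36], [0.19, 2.51], [-1.53, 4.68], [0.08, 2.07], [-3.09, 3.09]. Speed limits (rad/s): [2.57, 2.57, 3.14, 3.14, 3.14, 3.14, 3.14].

## Interface

Orientations are given as [roll, pitch, yaw] about the fixed x, y, z axes, in that order (R = Rz(yaw) Ry(pitch) Rx(roll)).
In Python, from rig import bot gives the robot as it stands.
- The arm moves only by the shell command python3 -m creep 'ROWS' [FORCE]. ROWS is JSON, one flat list of numbers, 7 for each row, row after row: the shift along the tool's x, y, z in mm, then the turn, a rotation vector about the tool's x, y, z in rad, then the finger opening in mm, from 0 to 85.4. In form: [x, y, z, rx, ry, rz, claw, x, y, z, rx, ry, rz, claw, ...]. A call has 1 to 8 rows; each row is the pose to reach, as a shift and turn from the pose commanded when the call began, along the tool's axes at that moment; what a row does not reach only later rows make up. A row lasts 1/8 s, in which the tool goes at most 62.5 mm and 10.7 degrees, less where a joint would pass 70% of its speed; a pose out of reach is approached as far as the arm can. A call with a gripper value outside its range is refused whole. The fingers move at their own pace and stop on an object; FORCE is the grip in N (left out, the last holds). Time passes only in rows, so rows that repeat a pose let the fingers close. It gives the time, the measured TCP pose, the force, the opening and the grip force at its end, in the units of the state.
- bot.sense(): the state, without advancing time (a new reading comes with each control period).
- bot.snapshot(name): name is "scene" or "top" or "wrist"; returns a dict with "frame" (420x560x3 uint8, red, green, blue), "z_map" (420x560 float32, m along the optical axis (not along the pixel's ray), 0 where there is no reading), "K" (3x3 intrinsics, pixels), "xyz" and "attitude" of the camera in the world. Camera axes: x right, y up, looking along -z (the intrinsics and any distortion apply to the point x, -y, -z); pixel columns grow to the right and rows downward; lengths in m; the calibration is good to about 2 mm. A picture is of the moment at which its call begins.
- bot.hand_in(): hands the job in; it is judged then, once.
The state is a dict: "time_s": time; "joint_positions": joint angles; "qd": joint speeds; "effort": joint torques, N m; "tcp_pos": TCP position; "eef_rot": TCP orientation; "wrist_force": force on the tool from outside, world axes, zero at the start; "wrist_torque": the same for the moment, N m; "grip_width": finger opening in m; "grasp_force": force on a finger pad.
Only numpy, scipy, OpenCV 4.12 (cv2) and the standard library are available. Lean on these libraries where they do the work, as an engineer would, in place of code of your own. Each camera call takes 0.05 s, during which the arm holds its last target. There are 200 camera calls.

## Task

Tidy the desk: put the stapler, the eraser, the ink bottle and the glue stick each into the tray made for its shape and size (long, short oblong, square, round). Each must sit flat on its tray's floor, inside the lip, with the bottle and the glue stick upright and the stapler on its base. Leave the battery and the binder clip where they lie.

Things in the scene. Friction and masses are not known exactly. Their poses are not given: they have to be found in the camera images.
- stapler: Loose stapler with a red top, standing on its base, 38 x 145 x 50 mm, 0.24 kg (a second one, far right on papers, is out of reach: ignore it). Origin: centre of its underside; x across, y along, z up. Base 38 mm wide, 8 mm high; closed, fixed top arm 22 mm wide at heights 28 to 50 mm: grip across the arm at mid-length, where it balances. Either way round in its tray.
- eraser: Loose eraser, white in a blue sleeve, within the robot's reach (a second one lies out of reach beyond the green mat at the far right and has no part in this); lying flat, 23 x 58 x 12 mm, about 22 g. Origin: centre of its underside; x across (short), y along (long), z up. Goes in the short oblong tray, either way round.
- ink_jar: Loose closed ink bottle, dark blue, standing upright: square body 48 x 48 mm, 40 mm high, with a black cap 30 mm across on top of it, 58 mm high in all, about 0.12 kg. Origin: centre of its underside; x and y along the sides of the square, z up.
- glue_stick: Loose round glue stick with a red cap, standing upright, 26 mm across and 86 mm high, about 35 g. Origin: centre of its underside; z up along it.
- long_tray: Dark wooden tray lined with grey felt, fixed to the desk: floor 4 mm above the desk, lip 5 mm wide and 8 mm high all round (so 4 mm above its floor). Origin: centre of its underside, on the desk; z up. Inside 54 x 161 mm (x by y), outside 64 x 171 mm. For the stapler.
- short_tray: Dark wooden tray lined with grey felt, fixed to the desk: floor 4 mm above the desk, lip 5 mm wide and 8 mm high all round (so 4 mm above its floor). Origin: centre of its underside, on the desk; z up. Oblong, inside 39 x 74 mm (x by y), outside 49 x 84 mm. For the eraser.
- square_tray: Dark wooden tray lined with grey felt, fixed to the desk: floor 4 mm above the desk, lip 5 mm wide and 8 mm high all round (so 4 mm above its floor). Origin: centre of its underside, on the desk; z up. Square, inside 64 x 64 mm, outside 74 x 74 mm, sides along x and y. For the ink bottle.
- round_tray: Dark wooden tray lined with grey felt, fixed to the desk: floor 4 mm above the desk, lip 5 mm wide and 8 mm high all round (so 4 mm above its floor). Origin: centre of its underside, on the desk; z up. Round, inside 42 mm across, outside 52 mm across. For the glue stick.
- battery: Bystander: a loose AA cell, black and orange, lying on the desk among the work, 15 x 55 x 15 mm, y along it. Origin: centre of its underside. To be left where it lies.
- binder_clip: Bystander: a loose black fold-back clip standing on the desk among the work with its wire handles up, 35 x 32 x 28 mm. Origin: centre of its underside. To be left where it lies. (Other things, fixed: a pencil 7 mm thick lies flat near the front edge; a notebook, a calculator, a spectacle case, a keyboard, a mug and a pot of brushes stand outside the work, at the sides and back.)
There are look-alikes about, which are no part of the job. There is more than one size of the ink_jar; the job needs the middle-sized. What is shaped like the round_tray but white is not meant.

How it is judged:
At the end, for the whole second after the job is handed in: Stapler in the long, eraser in the short, ink bottle in the square, glue stick in the round tray: at rest, level within 0.08 rad, underside within 1.5 mm of the tray floor, centre within 11 mm of the tray's each way, stapler within 0.2 and eraser within 0.4 rad of the tray's length (z of stapler in the frame of long_tray between 0.002 and 0.0055 m and angle between each of stapler, eraser, ink_jar, glue_stick's own z axis and vertical below 0.08 rad and linear speed of each of stapler, eraser, ink_jar, glue_stick below 0.02 m/s and angular speed of each of stapler, eraser, ink_jar, glue_stick below 0.2 rad/s and x of stapler in the frame of long_tray between -0.011 and 0.011 m and y of stapler in the frame of long_tray between -0.011 and 0.011 m and angle between the y axis of stapler and the y axis of long_tray, either way round below 0.2 rad and z of eraser in the frame of short_tray between 0.002 and 0.0055 m and x of eraser in the frame of short_tray between -0.011 and 0.011 m and y of eraser in the frame of short_tray between -0.011 and 0.011 m and angle between the y axis of eraser and the y axis of short_tray, either way round below 0.4 rad and z of ink_jar in the frame of square_tray between 0.002 and 0.0055 m and x of ink_jar in the frame of square_tray between -0.011 and 0.011 m and y of ink_jar in the frame of square_tray between -0.011 and 0.011 m and z of glue_stick in the frame of round_tray between 0.002 and 0.0055 m and horizontal distance between glue_stick and round_tray below 0.011 m); the robot touches nothing.
It fails at once if the battery was moved by more than 20 mm (distance of battery from where it was at the start of the episode above 0.02 m).
It fails at once if the binder clip was moved by more than 20 mm (distance of binder_clip from where it was at the start of the episode above 0.02 m).
It also fails if it takes over 120 s, if anything falls off the work surface, if the arm or the gripper's body presses on something with over 40 N, if the wrist force passes 120 N, or if a joint passes its speed limit or range.

## Working session

There is one attempt and no reset: what is moved stays moved. The work goes in short steps, Python scripts to look and compute and a shell command to move; the robot and the scene stay as the last step left them, time stands still between calls to the robot, and variables do not carry over. Pictures are saved under pics/ and viewed, at most 14 in all, crops included, and the job is handed in when it is done.

```bash
ls; mkdir -p pics
python3 - <<'E'
from rig import bot
import cv2, pickle
for n in ("scene","top"):
    s=bot.snapshot(n); cv2.imwrite(f"pics/{n}0.png",s["frame"][:,:,::-1]); pickle.dump(s,open(f"{n}0.pkl","wb"))
    print(n,s["K"],s["xyz"],s["attitude"])
print(bot.sense())
E
```

```text
pics
scene [[382.74783286   0.         280.60079018]
 [  0.         382.74783286 208.79958645]
 [  0.           0.           1.        ]] [-0.21441196  0.47186468  0.70312106] [ 0.94532843 -0.02416661 -2.17578299]
top [[451.76722176   0.         286.80655112]
 [  0.         451.76722176 199.94849603]
 [  0.           0.           1.        ]] [ 0.3307469  -0.05299715  1.13350064] [ 0.16437313  0.01646395 -1.59279349]
{'time_s': 0.1, 'joint_positions': array([-1.28148331,  0.59204511,  0.04832375,  1.60969507, -0.03332455,
        0.94269555, -0.03369201]), 'qd': array([-0.00055726, -0.00300057,  0.00058095, -0.00208465, -0.00211626,
        0.000311  , -0.00034746]), 'effort': array([ 5.01230126e-03, -5.49994218e+01,  1.55322645e+00, -1.98824233e+01,
        9.71509900e-03,  3.75947347e-03,  6.71148342e-06]), 'tcp_pos': array([0.27051538, 0.6717946 , 0.2103426 ]), 'eef_rot': array([-3.13955794e+00,  1.06176878e-04,  2.75883742e+00]), 'wrist_force': array([0.06170101, 0.27987962, 0.39205787]), 'wrist_torque': array([-0.02171849, -0.02634956, -0.01713795]), 'grasp_force': 0.0, 'grip_width': 0.08519986338096432}
```

View pics/top0.png

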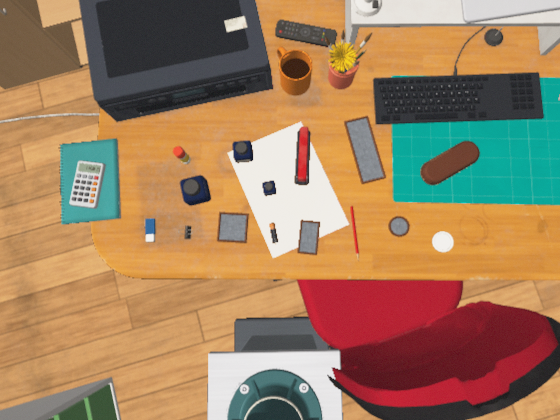

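View pics/scene0.png

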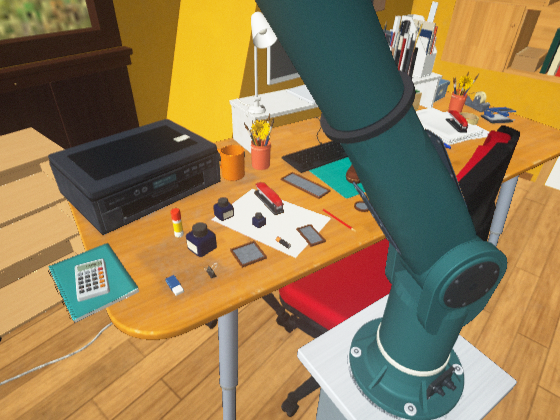

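The top view shows the stapler (303,155), eraser (150,230), three ink bottles (large 195,190; middle 243,151; small 269,188) and the glue stick (181,154). The trays are long (365,150), short (309,237), square (233,227) and round (399,226), with a white decoy at (442,241). The battery is at (273,232) and the clip at (187,232). The scene view shows the same objects, with the arm covering the right-hand side.

```bash
cat > h.py <<'E'
import numpy as np, cv2, pickle
from scipy.spatial.transform import Rotation as R
def rays(s,uv):
    uv=np.atleast_2d(uv).astype(float); K=s["K"]
    d=np.c_[(uv[:,0]-K[0,2])/K[0,0],-(uv[:,1]-K[1,2])/K[1,1],-np.ones(len(uv))]
    return np.array(s["xyz"]),R.from_euler("xyz",s["attitude"]).apply(d)
def plane(s,uv,z):
    o,d=rays(s,uv); return o+d*((z-o[2])/d[:,2])[:,None]
def depthpts(s,uv):
    uv=np.atleast_2d(uv).astype(int); o,d=rays(s,uv); return o+d*s["z_map"][uv[:,1],uv[:,0]][:,None]
def project(s,p):
    c=R.from_euler("xyz",s["attitude"]).inv().apply(np.atleast_2d(p)-s["xyz"]); K=s["K"]
    return np.c_[K[0,2]-K[0,0]*c[:,0]/c[:,2],K[1,2]+K[1,1]*c[:,1]/c[:,2]]
def cloud(s):
    h,w=s["z_map"].shape; v,u=np.mgrid[:h,:w]; return depthpts(s,np.c_[u.ravel(),v.ravel()]).reshape(h,w,3)
def tri(s1,uv1,s2,uv2):
    o1,d1=rays(s1,uv1);o2,d2=rays(s2,uv2);d1=d1[0];d2=d2[0]
    t=np.linalg.lstsq(np.c_[d1,-d2],o2-o1,rcond=None)[0]; a=o1+d1*t[0];b=o2+d2*t[1]
    return (a+b)/2,np.linalg.norm(a-b)
def rect(P):
    """minAreaRect of xy points (m): centre mm, (short,long) mm, heading of long side rad"""
    (cx,cy),(w,h),a=cv2.minAreaRect((P[:,:2]*1000).astype(np.float32))
    a=np.radians(a)+(np.pi/2 if h>w else 0)
    return np.round([cx,cy,min(w,h),max(w,h)],1),round((a+np.pi/2)%np.pi-np.pi/2,3)
E
cat > m.py <<'E'
from h import *
T=pickle.load(open("top0.pkl","rb")); hsv=cv2.cvtColor(T["frame"],cv2.COLOR_RGB2HSV); C=cloud(T)
H,S,V=[hsv[...,i].astype(int) for i in range(3)]
def near(u,v,r): 
    m=np.zeros(H.shape,bool); m[v-r:v+r+1,u-r:u+r+1]=1; return m
def rep(n,m,z):
    m=cv2.morphologyEx(m.astype(np.uint8),cv2.MORPH_CLOSE,np.ones((3,3)))
    k,l,st,c=cv2.connectedComponentsWithStats(m); i=1+np.argmax(st[1:,4]); v,u=np.nonzero(l==i)
    p=C[v,u]; print(n,"px",c[i].round(1),"n",len(u),"rect@z",rect(plane(T,np.c_[u,v],z)),"depth z 5/50/95 mm",np.percentile(p[:,2]*1000,[5,50,95]).round(1))
notwood=(S<110)|(V<90)
for n,(u,v,r) in dict(long=(365,150,40),short=(309,237,22),square=(233,227,22),round_=(399,226,14)).items():
    rep(n,near(u,v,r)&(V<165)&((S<110)|(V<110)),.008)
rep("stapler",near(303,155,36)&(S>120)&((H<8)|(H>172)),.05)
rep("staplerlow",near(303,155,36)&((V<120)|(S>120)),.0)
rep("eraser",near(150,230,16)&((S<90)|(H>90)),.012)
for n,(u,v,r) in dict(big=(195,190,18),mid=(243,151,15),small=(269,188,10)).items():
    rep(n,near(u,v,r)&((H>105)&(V<110)|(V<60)),.04)
rep("gluecap",near(181,154,12)&(S>150)&((H<6)|(H>172))&(V>100),.086)
rep("battery",near(273,232,14)&((V<90)|(S>120)),.015)
rep("clip",near(187,232,10)&(V<80),.02)
print("desk",[C[v,u].round(4) for u,v in((130,200),(210,200),(370,200))])
ims=cv2.resize(T["frame"][110:270,130:290,::-1],None,fx=5,fy=5,interpolation=cv2.INTER_CUBIC)
cv2.imwrite("pics/a.png",ims[:600])
E
python3 m.py
```

```text
long px [364.6 149.5] n 1380 rect@z (array([ 645. , -240.7,   56.4,  166.6]), np.float64(0.228)) depth z 5/50/95 mm [1.9 5.6 9.9]
short px [308.4 237. ] n 542 rect@z (array([423.9, -90.4,  45.9,  78.6]), np.float64(-0.137)) depth z 5/50/95 mm [ 2.1  5.9 11. ]
square px [232.6 227.1] n 736 rect@z (array([452. ,  98.2,  69. ,  70.2]), np.float64(1.49)) depth z 5/50/95 mm [ 2.4  6.1 10.8]
round_ px [398.9 226. ] n 261 rect@z (array([ 444.7, -316.3,   43.8,   44.4]), np.float64(-0.512)) depth z 5/50/95 mm [ 2.2  6.  11.1]
stapler px [302.5 153.6] n 487 rect@z (array([626. , -80.3,  22.8, 137.8]), np.float64(-0.075)) depth z 5/50/95 mm [35.4 48.5 52.9]
staplerlow px [314.3 146.2] n 2633 rect@z (array([637.3, -82.8, 188.6, 191.6]), np.float64(-0.028)) depth z 5/50/95 mm [-1.6  2.7 50.4]
eraser px [149.7 229.5] n 244 rect@z (array([450.8, 305.3,  25.1,  58.9]), np.float64(0.03)) depth z 5/50/95 mm [ 6.9 13.3 17.4]
big px [196.1 191.1] n 502 rect@z (array([543.4, 187.8,  64.8,  67. ]), np.float64(0.226)) depth z 5/50/95 mm [17.7 51.7 75.7]
mid px [242.9 151.5] n 253 rect@z (array([640. ,  69.2,  47. ,  50.4]), np.float64(0.042)) depth z 5/50/95 mm [28.  41.  58.7]
small px [269.1 188.3] n 113 rect@z (array([544.2,   4.4,  28.1,  32.1]), np.float64(0.176)) depth z 5/50/95 mm [14.6 28.7 40.8]
gluecap px [178.9 152. ] n 92 rect@z (array([628.1, 216.9,  20.3,  28.4]), np.float64(0.768)) depth z 5/50/95 mm [67.  86.7 90.4]
battery px [273.5 232.3] n 87 rect@z (array([436.4,  -3.5,  11.2,  46.4]), np.float64(0.179)) depth z 5/50/95 mm [11.2 15.  18.5]
clip px [188.2 231.8] n 40 rect@z (array([441.3, 207.3,   8.7,  25.3]), np.float64(-0.086)) depth z 5/50/95 mm [ 3.5 10.5 20.3]
desk [array([0.5287, 0.3622, 0.0013]), array([0.5236, 0.1572, 0.0014]), array([ 0.5133, -0.2489,  0.003 ])]
```

```bash
cat > g.py <<'E'
import sys, numpy as np
from h import R
from rig import bot
def go(x,y,z,yaw):
    "row (mm, rotvec) from the measured pose to a tool-down pose, x y z in mm"
    s=bot.sense(); A=R.from_euler("xyz",s["eef_rot"]); B=R.from_euler("xyz",[np.pi,0,yaw])
    d=A.inv().apply(np.array([x,y,z])-s["tcp_pos"]*1000); r=(A.inv()*B).as_rotvec()
    print("row",d.round(1),r.round(3),"dist",np.linalg.norm(d).round(0),"t",s["time_s"],"w",s["grip_width"].round(4))
if __name__=="__main__": go(*map(float,sys.argv[1:5]))
E
python3 g.py 451 305 200 3.17
```

```text
Traceback (most recent call last):
  File "g.py", line 9, in <module>
    if __name__=="__main__": go(*map(float,sys.argv[1:5]))
                             ~~^^^^^^^^^^^^^^^^^^^^^^^^^^^
  File "g.py", line 8, in go
    print("row",d.round(1),r.round(3),"dist",np.linalg.norm(d).round(0),"t",s["time_s"],"w",s["grip_width"].round(4))
                                                                                            ^^^^^^^^^^^^^^^^^^^^^
AttributeError: 'float' object has no attribute 'round'
```

```bash
sed -i 's/s\["grip_width"\].round(4)/round(s["grip_width"],4)/' g.py; python3 g.py 451 305 200 3.17
```

```text
row [-304.4 -272.8   10.9] [-0.002 -0.    -0.411] dist 409.0 t 0.1 w 0.0852
```

```bash
python3 -m creep '[-304,-273,11,0,0,-0.41,85,-304,-273,11,0,0,-0.41,85,-304,-273,11,0,0,-0.41,85,-304,-273,11,0,0,-0.41,85,-304,-273,11,0,0,-0.41,85,-304,-273,11,0,0,-0.41,85,-304,-273,11,0,0,-0.41,85,-304,-273,11,0,0,-0.41,85]' 40; python3 g.py 451 305 200 3.17
python3 - <<'E'
from h import *
from rig import bot
s=bot.snapshot("wrist"); pickle.dump(s,open("w1.pkl","wb")); cv2.imwrite("pics/w1.png",s["frame"][:,:,::-1]); print(s["xyz"],s["attitude"],s["K"][0])
E
```

```text
time_s: 1.1
tcp_pos: [0.4522, 0.3017, 0.2]
eef_rot: [-3.139, -0.0, -3.121]
wrist_force: [0.7, 0.6, 0.6]
grip_width: 0.0849
grasp_force: 0.0
row [1.2 3.4 0. ] [-0.002 -0.    -0.008] dist 4.0 t 1.1 w 0.0849
[0.38320548 0.30020479 0.36281956] [-2.81226427e-01  8.90695243e-04  1.59161932e+00] [309.06862284   0.         273.7704779 ]
```

View pics/w1.png

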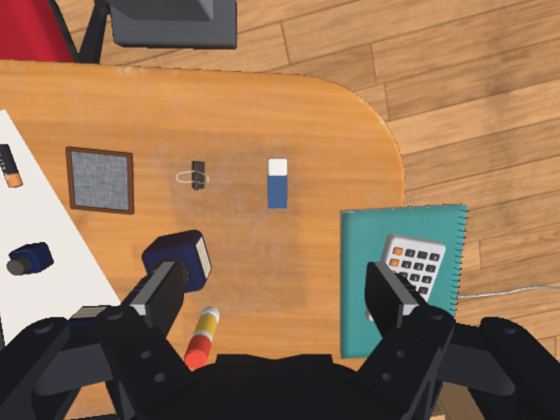

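The wrist view shows the eraser (278,184), square tray (100,181), clip (198,177), large bottle (178,258) and glue stick (203,335). Next I refine the eraser and tray positions and triangulate their heights between the top and wrist views.

```bash
cat > seg.py <<'E'
from h import *
def comp(s,cond,u,v,r):
    "largest component of cond(H,S,V) in a window; pixels (n,2)"
    H,S,V=[x.astype(int) for x in cv2.split(cv2.cvtColor(s["frame"],cv2.COLOR_RGB2HSV))]
    m=np.zeros(H.shape,np.uint8); m[max(0,v-r):v+r,max(0,u-r):u+r]=1; m&=cond(H,S,V).astype(np.uint8)
    m=cv2.morphologyEx(m,cv2.MORPH_CLOSE,np.ones((3,3),np.uint8)); k,l,st,c=cv2.connectedComponentsWithStats(m)
    i=1+np.argmax(st[1:,4]); y,x=np.nonzero(l==i); return np.c_[x,y]
tray=lambda H,S,V:(V<165)&((S<110)|(V<110))
eraser=lambda H,S,V:(S<90)|(H>90)
red=lambda H,S,V:(S>150)&((H<6)|(H>172))&(V>100)
dark=lambda H,S,V:((H>105)&(H<160)&(V<110))|(V<60)
mid=lambda p:np.array(cv2.minAreaRect(p.astype(np.float32))[0])
E
python3 - <<'E'
from seg import *
T=pickle.load(open("top0.pkl","rb"));W=pickle.load(open("w1.pkl","rb"))
for n,c,w,t,z in(("eraser",eraser,(278,184,34),(150,230,16),.012),("square",tray,(100,181,42),(233,227,22),.008)):
    a=comp(W,c,*w);b=comp(T,c,*t)
    print(n,"wrist",rect(plane(W,a,z)),"top",rect(plane(T,b,z)),"tri",tri(W,mid(a),T,mid(b)),"depthz",np.median(depthpts(W,a)[:,2]).round(4))
E
```

```text
eraser wrist (array([451.4, 305. ,  23.1,  58.6]), np.float64(0.033)) top (array([450.8, 305.3,  25.1,  58.9]), np.float64(0.03)) tri (array([0.45056076, 0.30501519, 0.01280685]), np.float64(7.763375345492368e-05)) depthz 0.0126
square wrist (array([453.3,  99.8,  72.8,  74.3]), np.float64(1.489)) top (array([452. ,  98.2,  69. ,  70.2]), np.float64(1.49)) tri (array([0.45230405, 0.09837196, 0.00719857]), np.float64(0.00018693762265028675)) depthz 0.0044
```

```bash
python3 -m creep '[1,3.5,120,0,0,0,45,1,3.5,174,0,0,0,45,1,3.5,176,0,0,0,45,1,3.5,176,0,0,0,45,1,3.5,176,0,0,0,0,1,3.5,176,0,0,0,0,1,3.5,176,0,0,0,0,1,3.5,176,0,0,0,0]' 25; python3 g.py 451 305 24 3.17
```

```text
time_s: 2.15
tcp_pos: [0.4504, 0.3096, 0.0256]
eef_rot: [3.14, 0.002, -3.115]
wrist_force: [-0.4, 0.6, -0.6]
grip_width: 0.0001
grasp_force: 0.0
row [-0.5 -4.6  1.6] [ 0.001  0.002 -0.001] dist 5.0 t 2.15 w 0.0001
```

```bash
python3 - <<'E'
from h import *
from rig import bot
for n in("wrist","scene"):
    s=bot.snapshot(n); pickle.dump(s,open(n+"2.pkl","wb")); 
    cv2.imwrite(f"pics/{n}2.png",s["frame"][:,:,::-1])
E
python3 - <<'E'
import cv2
a=cv2.imread("pics/wrist2.png")[:,:]; b=cv2.imread("pics/scene2.png")[180:340,100:300]
b=cv2.resize(b,None,fx=2,fy=2); import numpy as np
c=np.zeros((560,760,3),np.uint8); c[:210,:280]=cv2.resize(a,(280,210)); c[230:550,:400]=b; cv2.imwrite("pics/c2.png",c)
E
```

```text
(no output)
```

View pics/c2.png

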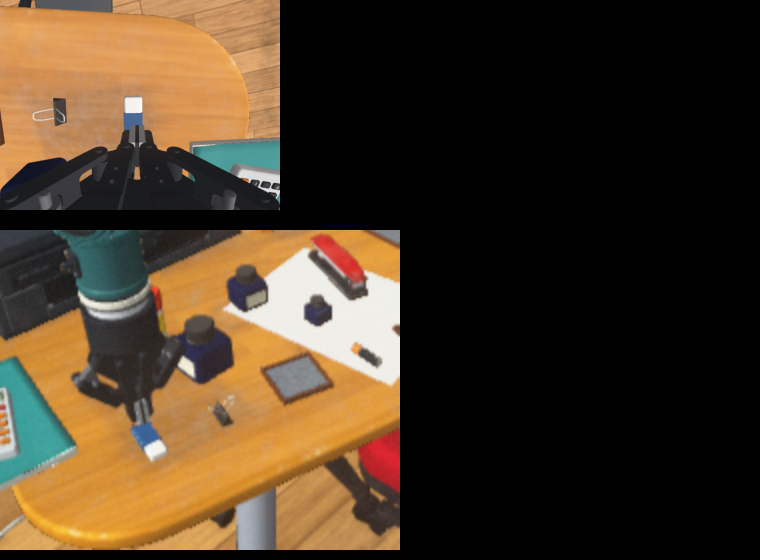

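The fingers closed just above the eraser (eraser at wrist ~(133,112) in the left inset), because the arm was still descending. I'll lift and open, re-measure, then go lower.

```bash
python3 -m creep '[0,-4,-20,0,0,0,0,0,-4,-80,0,0,0,45,0,-4,-100,0,0,0,45,0,-4,-100,0,0,0,45,0,-4,-100,0,0,0,45]'
python3 - <<'E'
from seg import *
from rig import bot
from g import go
W=bot.snapshot("wrist"); T=bot.snapshot("top")
a=comp(T,eraser,150,230,16); print(rect(plane(T,a,.012)),len(a))
u,v=project(W,[.451,.305,.012])[0].astype(int); a=comp(W,eraser,u,v,60); print(u,v,len(a),rect(plane(W,a,.012)))
cv2.imwrite("pics/w3.png",W["frame"][:,:,::-1])
go(451,305,21,3.17)
E
```

```text
time_s: 2.88
tcp_pos: [0.4492, 0.3047, 0.1236]
eef_rot: [-3.141, -0.001, -3.114]
wrist_force: [0.1, 1.0, 0.5]
grip_width: 0.0449
grasp_force: 0.0
(array([455.9, 319.3,  52.8,  70.1]), np.float64(0.034)) 406
274 202 1616 (array([450.9, 305.3,  23.5,  59.6]), np.float64(0.028))
row [ -2.3   0.6 102.1] [-0.002 -0.002 -0.001] dist 102.0 t 2.975 w 0.0451
```

```bash
python3 -m creep '[-2,0.5,60,0,0,0,45,-2,0.5,102,0,0,0,45,-2,0.5,102,0,0,0,45,-2,0.5,102,0,0,0,45,-2,0.5,102,0,0,0,0,-2,0.5,102,0,0,0,0,-2,0.5,102,0,0,0,0,-2,0.5,102,0,0,0,0]' 25
```

```text
time_s: 3.98
tcp_pos: [0.452, 0.3059, 0.0229]
eef_rot: [3.141, 0.001, -3.114]
wrist_force: [-0.4, 0.1, -0.2]
grip_width: 0.0001
grasp_force: 0.0
```

Run:
```python
from seg import *
from rig import bot
W=bot.snapshot("wrist"); S=bot.snapshot("scene"); s=bot.sense(); print(s["tcp_pos"],s["grip_width"])
c=np.zeros((600,800,3),np.uint8); c[:300,:400]=cv2.resize(W["frame"][120:330,140:420],(400,300))[:,:,::-1]
u,v=project(S,[.451,.305,.012])[0].astype(int); c[:300,400:]=cv2.resize(S["frame"][v-45:v+30,u-50:u+50],(400,300))[:,:,::-1]
d=cloud(W); z=np.clip(d[...,2]*4000,0,255).astype(np.uint8); c[300:,:400]=cv2.applyColorMap(cv2.resize(z[120:330,140:420],(400,300)),2)
cv2.imwrite("pics/c3.png",c)
```

```text
[0.45187594 0.30579506 0.02257014] 9.971883226008587e-06
```

View pics/c3.png

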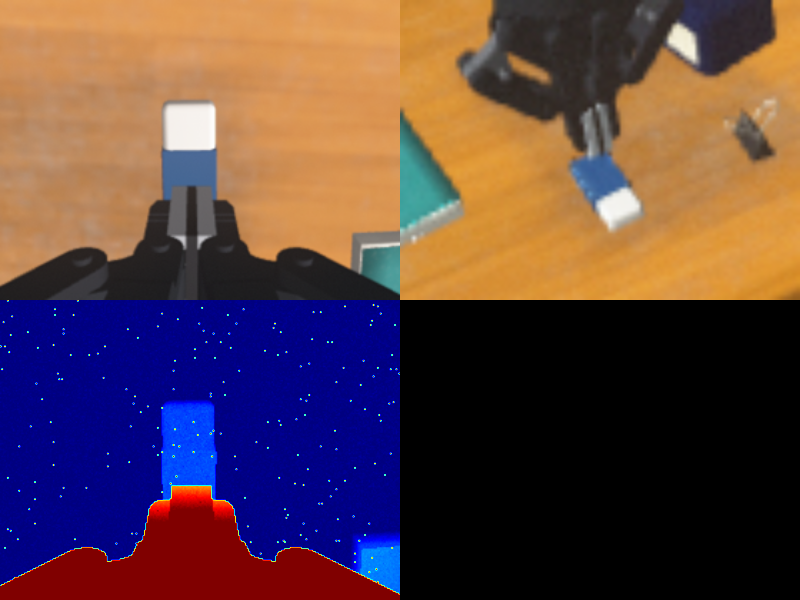

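The tips are still above the eraser top (tip edge in the left inset at (190,188)). I'll read the tip height from the wrist depth.

Run:
```python
from seg import *
from rig import bot
W=bot.snapshot("wrist"); d=cloud(W)
for v in range(240,285,4): print(v,d[v,262:284:5].round(4).tolist())
```

```text
240 [[0.4513, 0.2985, 0.0115], [0.4505, 0.3016, 0.0133], [0.4511, 0.3046, 0.0117], [0.4505, 0.3075, 0.0129], [0.4503, 0.3105, 0.0134]]
244 [[0.4537, 0.2986, 0.0121], [0.4529, 0.3016, 0.0138], [0.4531, 0.3046, 0.013], [0.4534, 0.3076, 0.0122], [0.4532, 0.3106, 0.0124]]
248 [[0.4562, 0.2987, 0.0123], [0.456, 0.3017, 0.0126], [0.4557, 0.3047, 0.0131], [0.4558, 0.3077, 0.0125], [0.4558, 0.3107, 0.0125]]
252 [[0.4424, 0.2997, 0.0496], [0.4425, 0.3021, 0.0492], [0.4419, 0.3045, 0.0504], [0.4425, 0.3069, 0.0489], [0.4427, 0.3093, 0.0482]]
256 [[0.4425, 0.2999, 0.054], [0.4422, 0.3022, 0.0544], [0.4425, 0.3045, 0.0537], [0.4425, 0.3068, 0.0535], [0.4422, 0.3091, 0.0541]]
260 [[0.4428, 0.3, 0.0576], [0.4427, 0.3023, 0.0577], [0.4426, 0.3045, 0.0578], [0.442, 0.3067, 0.0588], [0.4424, 0.309, 0.0578]]
264 [[0.4422, 0.3002, 0.063], [0.4425, 0.3024, 0.0622], [0.4423, 0.3045, 0.0623], [0.4424, 0.3067, 0.0621], [0.4418, 0.3088, 0.0632]]
268 [[0.4428, 0.3003, 0.0656], [0.4424, 0.3024, 0.0662], [0.4423, 0.3045, 0.0664], [0.4422, 0.3067, 0.0665], [0.4424, 0.3088, 0.0658]]
272 [[0.4423, 0.3004, 0.0701], [0.4421, 0.3025, 0.0704], [0.4428, 0.3046, 0.0689], [0.4426, 0.3066, 0.0693], [0.4429, 0.3087, 0.0686]]
276 [[0.4422, 0.3006, 0.0737], [0.4419, 0.3026, 0.0741], [0.4427, 0.3046, 0.0727], [0.4423, 0.3066, 0.0732], [0.4423, 0.3086, 0.0731]]
280 [[0.4427, 0.3007, 0.0761], [0.4421, 0.3026, 0.0771], [0.442, 0.3046, 0.0771], [0.4425, 0.3066, 0.0762], [0.4422, 0.3085, 0.0766]]
284 [[0.4428, 0.3008, 0.079], [0.4422, 0.3027, 0.0799], [0.4427, 0.3046, 0.0789], [0.4418, 0.3065, 0.0805], [0.4419, 0.3084, 0.0803]]
```

The measured fingertip edge is at z≈47 mm while the reported TCP z is 23 mm, so the tips are well above where the description puts them. I'll lower gradually, open, and check force and tip depth.

```bash
python3 -m creep '[0,0,0,0,0,0,45,0,0,0,0,0,0,45,0,0,6,0,0,0,45,0,0,12,0,0,0,45,0,0,12,0,0,0,45,0,0,12,0,0,0,45]' 25
cat > tip.py <<'E'
from seg import *
from rig import bot
W=bot.snapshot("wrist"); d=cloud(W); s=bot.sense(); t=s["tcp_pos"]
A=R.from_euler("xyz",s["eef_rot"]); p=A.inv().apply(d.reshape(-1,3)-t).reshape(d.shape)   # tool frame
m=(W["z_map"]>.02)&(d[...,2]>.028)&(abs(p[...,0])<.014)&(abs(p[...,1])<.06)&(p[...,2]>-.06)
q=p[m]; print("tcp",t.round(4),"n",m.sum(),"tool z max pct",np.percentile(q[:,2]*1000,[90,98,99.5]).round(1))
for sgn in(1,-1):
    r=q[sgn*q[:,1]>0]; r=r[r[:,2]>np.percentile(r[:,2],90)]; print("side",sgn,"y mm",np.percentile(r[:,1]*1000,[2,50,98]).round(1),"x",np.percentile(r[:,0]*1000,[2,98]).round(1))
E
python3 tip.py
```

```text
time_s: 4.88
tcp_pos: [0.4518, 0.3057, 0.0102]
eef_rot: [-3.141, -0.0, -3.114]
wrist_force: [0.0, 0.1, 0.9]
grip_width: 0.0448
grasp_force: 0.0
tcp [0.4519 0.3058 0.0104] n 3494 tool z max pct [-30.5 -25.3 -23.1]
side 1 y mm [22.  22.2 32.9] x [-11.9   9.9]
side -1 y mm [-33.8 -23.  -22.8] x [-11.3   9.9]
```

```bash
python3 -m creep '[-0.5,-0.5,10,0,0,0,45,-0.5,-0.5,18,0,0,0,45,-0.5,-0.5,26,0,0,0,45,-0.5,-0.5,29,0,0,0,45,-0.5,-0.5,29,0,0,0,45,-0.5,-0.5,29,0,0,0,45]' 25;  python3 tip.py
```

```text
time_s: 5.68
tcp_pos: [0.4525, 0.3054, -0.0185]
eef_rot: [3.141, 0.0, -3.114]
wrist_force: [0.9, 0.7, -0.1]
grip_width: 0.0452
grasp_force: 0.0
tcp [ 0.4525  0.3054 -0.0184] n 1709 tool z max pct [-48.  -46.8 -46.5]
side 1 y mm [22.  24.8 35.3] x [-9.7 10. ]
side -1 y mm [-35.8 -25.  -22.8] x [-10.9   9.8]
```

No desk contact, so the tips stand about 24 mm behind the reported TCP. Closing now.

```bash
python3 -m creep '[0,0,0.5,0,0,0,0,0,0,0.5,0,0,0,0,0,0,0.5,0,0,0,0,0,0,0.5,0,0,0,0]' 25
```

```text
time_s: 6.22
tcp_pos: [0.4525, 0.3054, -0.0188]
eef_rot: [3.141, 0.0, -3.114]
wrist_force: [-0.1, -0.4, 3.6]
grip_width: 0.0211
grasp_force: 26.4
```

```bash
python3 -m creep '[0,0,-60,0,0,0,0,0,0,-110,0,0,0,0,0,0,-110,0,0,0,0,0,0,-110,0,0,0,0]'; python3 g.py 424 -90 90 3.004
```

```text
time_s: 6.72
tcp_pos: [0.4518, 0.3049, 0.0906]
eef_rot: [-3.141, -0.001, -3.114]
wrist_force: [-0.5, 0.1, -1.0]
grip_width: 0.0215
grasp_force: 25.9
row [  38.6 -394.     0.8] [-0.001 -0.001  0.165] dist 396.0 t 6.725 w 0.0215
```

```bash
python3 -m creep '[39,-394,0,0,0,0.165,0,39,-394,0,0,0,0.165,0,39,-394,0,0,0,0.165,0,39,-394,0,0,0,0.165,0,39,-394,0,0,0,0.165,0,39,-394,0,0,0,0.165,0,39,-394,0,0,0,0.165,0,39,-394,0,0,0,0.165,0]'; python3 -m creep '[0,0,0,0,0,0,0,0,0,0,0,0,0,0]'
cat > look.py <<'E'
from seg import *
from rig import bot
import sys
W=bot.snapshot("wrist"); pickle.dump(W,open(sys.argv[1]+".pkl","wb")); cv2.imwrite(f"pics/{sys.argv[1]}.png",W["frame"][:,:,::-1])
E
python3 look.py w5; python3 g.py 424 -90 90 3.004
```

```text
time_s: 7.72
tcp_pos: [0.4224, -0.0915, 0.0896]
eef_rot: [-3.141, -0.003, 2.999]
wrist_force: [0.3, 0.7, -1.0]
grip_width: 0.0212
grasp_force: 25.9
time_s: 7.98
tcp_pos: [0.4241, -0.0879, 0.0906]
eef_rot: [3.141, -0.001, 3.007]
wrist_force: [-0.0, -0.1, -0.9]
grip_width: 0.0213
grasp_force: 25.9
row [-0.1 -2.   0.7] [ 0.001 -0.001  0.003] dist 2.0 t 8.025 w 0.0209
```

View pics/w5.png

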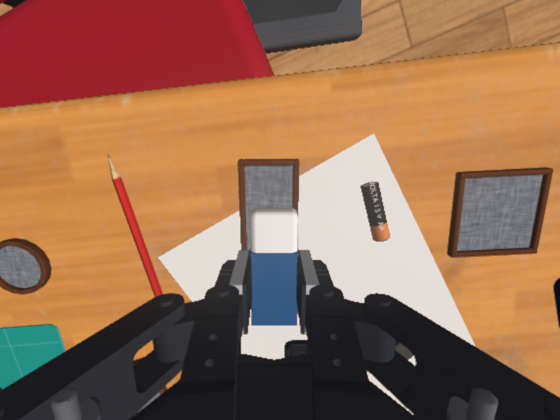

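The wrist view shows the eraser held level (274,265), lined up with the short tray, whose front corners are at (239,160) and (299,160). The square tray is at (500,212) and the battery at (375,210).

Run:
```python
from seg import *
W=pickle.load(open("w5.pkl","rb")); T=pickle.load(open("top0.pkl","rb"))
c=plane(W,[[239,160],[299,160]],.008); m=c.mean(0); e=c[1]-c[0]; w=np.linalg.norm(e); n=np.array([-e[1],e[0],0])/w
if n[0]<0:n=-n
print("front corners",c.round(4),"w",w,"centre",(m+n*.042).round(4),"long heading",np.arctan2(n[1],n[0]))
# eraser in hand
H=lambda H,S,V:((H>100)&(H<125)&(S>120)&(V>60))
a=comp(W,H,275,290,45); p=depthpts(W,a); z=np.median(p[:,2]); q=comp(W,lambda H,S,V:(S<40)&(V>170),274,230,28)
print("sleeve",rect(plane(W,a,z)),"z",z,"white",rect(plane(W,q,z)),"all",rect(plane(W,np.r_[a,q],z)))
a=comp(W,tray,500,212,55); b=comp(T,tray,233,227,22); print("square",rect(plane(W,a,.008)),tri(W,mid(a),T,mid(b)))
a=comp(W,tray,20,265,34); print("round",rect(plane(W,a,.008)))
```

```text
front corners [[ 0.3806 -0.1094  0.008 ]
 [ 0.3869 -0.0625  0.008 ]] w 0.04731230006722637 centre [ 0.4254 -0.0916  0.008 ] long heading -0.13421142716157133
sleeve (array([431.9, -88.8,  22.4,  38. ]), np.float64(-0.135)) z 0.1222058999105734 white (array([401.2, -83.6,  22. ,  23.6]), np.float64(-0.11)) all (array([420. , -86.6,  23.4,  62.2]), np.float64(-0.138))
square (array([452.9,  95.6,  73.8,  76.5]), np.float64(1.489)) (array([0.45225953, 0.0984963 , 0.0063344 ]), np.float64(9.82936356675841e-05))
round (array([ 447.7, -309.2,   42.4,   53.6]), np.float64(-0.374))
```

```bash
python3 -m creep '[-3,-3.5,50,0,0,0,0,-3,-3.5,85,0,0,0,0,-3,-3.5,100,0,0,0,0,-3,-3.5,104.5,0,0,0,0,-3,-3.5,104.5,0,0,0,0,-3,-3.5,104.5,0,0,0,0,-3,-3.5,104.5,0,0,0,36,-3,-3.5,104.5,0,0,0,36]'; python3 -m creep '[0,0,0,0,0,0,36,0,0,-15,0,0,0,36,0,0,-60,0,0,0,36,0,0,-140,0,0,0,36,0,0,-140,0,0,0,85,0,0,-140,0,0,0,85,0,0,-140,0,0,0,85]'
python3 look.py w6
python3 - <<'E'
from seg import *
W=pickle.load(open("w6.pkl","rb")); u,v=project(W,[.4245,-.091,.016])[0].astype(int); print(u,v)
H=lambda H,S,V:((H>100)&(H<125)&(S>120)&(V>60))
a=comp(W,H,u,v,60); q=comp(W,lambda H,S,V:(S<60)&(V>150),u,v-15,20)
print(len(a),len(q),"eraser",rect(plane(W,np.r_[a,q],.016)),"z",np.median(depthpts(W,a)[:,2]))
E
python3 g.py 626 -80 150 3.07
```

```text
time_s: 9.02
tcp_pos: [0.4271, -0.0936, -0.0129]
eef_rot: [3.142, 0.002, 3.004]
wrist_force: [0.1, 0.8, 7.5]
grip_width: 0.0359
grasp_force: 3.3
time_s: 9.9
tcp_pos: [0.4257, -0.0936, 0.126]
eef_rot: [-3.141, -0.001, 3.004]
wrist_force: [-0.7, -0.1, -0.9]
grip_width: 0.0846
grasp_force: 0.0
276 199
868 498 eraser (array([425.2, -92.8,  20.7,  57.3]), np.float64(-0.147)) z 0.01685852117717146
row [-196.7   40.9  -24.9] [-0.    -0.002 -0.066] dist 202.0 t 9.95 w 0.0848
```

View pics/w6.png

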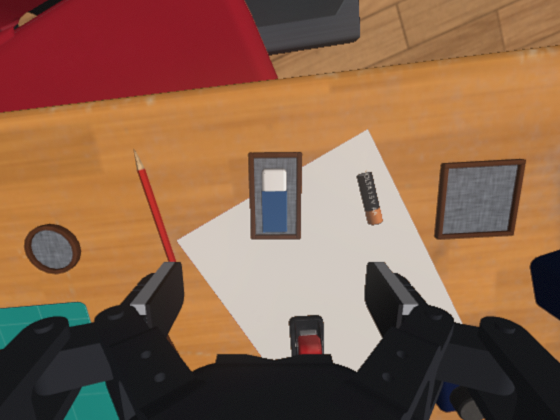

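Eraser is flat and centred in the short tray (275,200). The round tray is at (52,248). Next I hover beyond the stapler for a wrist look.

```bash
python3 -m creep '[-250,47,-30,0,0,-0.066,85,-250,47,-30,0,0,-0.066,85,-250,47,-30,0,0,-0.066,85,-250,47,-30,0,0,-0.066,85,-250,47,-30,0,0,-0.066,85,-250,47,-30,0,0,-0.066,85,-250,47,-30,0,0,-0.066,85]'; python3 look.py w7;python3 g.py 680 -80 150 3.07
```

```text
time_s: 10.82
tcp_pos: [0.6779, -0.0816, 0.1549]
eef_rot: [-3.141, -0.004, 3.069]
wrist_force: [0.0, 0.6, 0.3]
grip_width: 0.0851
grasp_force: 0.0
row [-1.7  1.8  5.3] [-0.    -0.004 -0.001] dist 6.0 t 10.875 w 0.0847
```

View pics/w7.png

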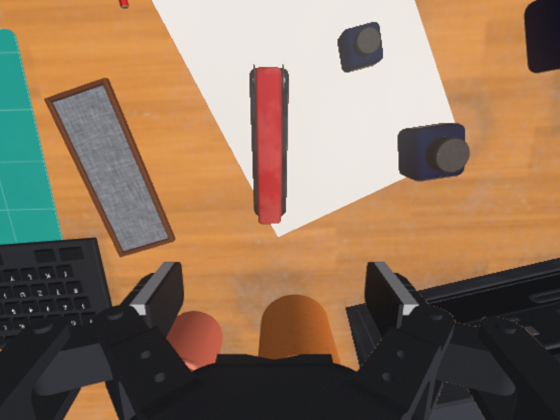

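The wrist view shows the stapler (269,145), long tray (110,167), middle bottle (432,152, cap at 448,153) and small bottle (360,45).

Run:
```python
from seg import *
W=pickle.load(open("w7.pkl","rb"));T=pickle.load(open("top0.pkl","rb"));W6=pickle.load(open("w6.pkl","rb"))
a=comp(W,red,269,145,85);b=comp(T,red,303,155,36)
z=np.median(depthpts(W,a)[:,2]);print("stapler red",rect(plane(W,a,.05)),rect(plane(T,b,.05)),tri(W,mid(a),T,mid(b)),z)
sb=lambda H,S,V:((V<110)|((S>140)&((H<8)|(H>170))))
a=comp(W,sb,269,145,82);print("stapler whole @8mm",rect(plane(W,a,.008)),len(a))
a=comp(W,tray,110,167,95);b=comp(T,tray,365,150,40);print("long",rect(plane(W,a,.008)),len(a),rect(plane(T,b,.008)),tri(W,mid(a),T,mid(b)))
a=comp(W,dark,432,152,40);d=depthpts(W,a);print("mid bottle",rect(plane(W,a,.04)),"z",np.percentile(d[:,2],[5,50,95]).round(4))
t=d[(abs(d[:,2]-.058)<.004)];s=d[abs(d[:,2]-.04)<.005];print("cap",len(t),rect(t),"shoulder",len(s),rect(s))
a=comp(W6,tray,52,248,40);b=comp(T,tray,399,226,14);print("round",rect(plane(W6,a,.008)),tri(W6,mid(a),T,mid(b)))
```

```text
stapler red (array([631.9, -82.9,  19.8, 129.8]), np.float64(-0.066)) (array([626.9, -80.6,  21.4, 135.8]), np.float64(-0.07)) (array([ 0.62798678, -0.08163828,  0.04355816]), np.float64(0.0019155546269343023)) 0.04770234554147729
stapler whole @8mm (array([635.3, -83.6,  35.6, 150.3]), np.float64(-0.082)) 5241
long (array([ 646.7, -240.9,   64.7,  168.2]), np.float64(0.224)) 10248 (array([ 645. , -240.7,   56.4,  166.6]), np.float64(0.228)) (array([ 0.64120249, -0.23923146,  0.01724974]), np.float64(0.0007121526196473443))
mid bottle (array([644.7,  61. ,  46.4,  56.9]), np.float64(-1.515)) z [0.0148 0.0393 0.0555]
cap 148 (array([648.1,  63.7,  19.5,  30. ]), np.float64(0.385)) shoulder 1434 (array([645.2,  68. ,  45.4,  46.5]), np.float64(-1.484))
round (array([ 445.8, -314.9,   49.8,   55.7]), np.float64(-1.159)) (array([ 0.44546283, -0.31659391,  0.00596375]), np.float64(0.0013201483479642424))
```

```bash
python3 g.py 631 -82 60 3.067; python3 g.py 631 -82 -1 3.067
```

```text
row [46.7 -3.6 95.5] [-0.    -0.004  0.002] dist 106.0 t 10.875 w 0.0847
row [ 46.5  -3.6 156.5] [-0.    -0.004  0.002] dist 163.0 t 10.875 w 0.0847
```

```bash
python3 -m creep '[46,-3.5,60,0,0,0,60,46,-3.5,95,0,0,0,60,46,-3.5,95,0,0,0,60,46,-3.5,95,0,0,0,60]'; python3 g.py 631 -82 -1 3.067
```

```text
time_s: 11.38
tcp_pos: [0.636, -0.0816, 0.0629]
eef_rot: [3.142, 0.003, 3.07]
wrist_force: [-0.1, -0.1, 0.8]
grip_width: 0.0599
grasp_force: 0.0
row [ 5.1 -0.7 63.9] [0.    0.003 0.003] dist 64.0 t 11.375 w 0.0599
```

```bash
python3 -m creep '[3,-0.5,30,0,0,0,60,3,-0.5,50,0,0,0,60,3,-0.5,64,0,0,0,60,3,-0.5,64,0,0,0,60,3,-0.5,64,0,0,0,60]'; python3 -m creep '[0,0,0,0,0,0,0,0,0,0,0,0,0,0,0,0,0,0,0,0,0,0,0,0,0,0,0,0]' 60; python3 -m creep '[0,0,-20,0,0,0,0,0,0,-60,0,0,0,0,0,0,-60,0,0,0,0,0,0,-60,0,0,0,0,0,0,-60,0,0,0,0]'; python3 g.py 646 -241 65 3.367
```

```text
time_s: 12.0
tcp_pos: [0.6323, -0.0818, -0.002]
eef_rot: [-3.142, 0.001, 3.07]
wrist_force: [0.3, -0.3, 0.0]
grip_width: 0.0597
grasp_force: 0.0
time_s: 12.5
tcp_pos: [0.6319, -0.082, -0.002]
eef_rot: [-3.141, 0.001, 3.07]
wrist_force: [-1.2, -1.1, 4.8]
grip_width: 0.0212
grasp_force: 58.9
time_s: 13.12
tcp_pos: [0.6301, -0.0816, 0.0562]
eef_rot: [3.142, -0.003, 3.07]
wrist_force: [-0.4, -0.8, -3.1]
grip_width: 0.0209
grasp_force: 59.4
row [ -27.2 -157.8   -8.9] [ 0.    -0.003 -0.297] dist 160.0 t 13.125 w 0.0209
```

```bash
python3 -m creep '[-27,-158,0,0,0,-0.297,0,-27,-158,0,0,0,-0.297,0,-27,-158,0,0,0,-0.297,0,-27,-158,0,0,0,-0.297,0,-27,-158,0,0,0,-0.297,0,-27,-158,0,0,0,-0.297,0,-27,-158,0,0,0,-0.297,0]'; python3 look.py w8; python3 g.py 646 -241 65 3.367
```

```text
time_s: 14.0
tcp_pos: [0.6473, -0.2392, 0.0573]
eef_rot: [3.141, -0.0, -2.914]
wrist_force: [-0.5, -0.2, -2.4]
grip_width: 0.0208
grasp_force: 59.7
row [ 1.6 -1.  -7.6] [ 0.001 -0.     0.002] dist 8.0 t 14.05 w 0.0208
```

View pics/w8.png

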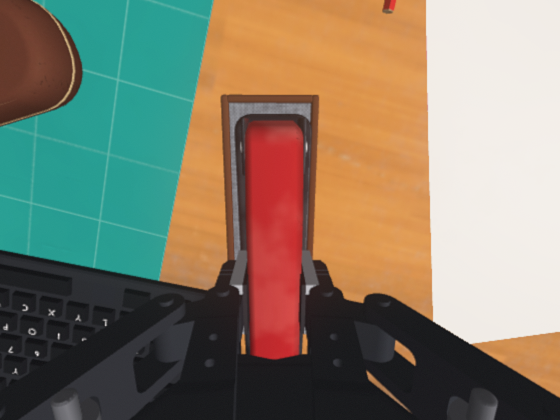

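The wrist view shows the stapler held over the long tray, with tray front corners at (221,96) and (319,96) and the stapler base's front edge from about (236,116) to (308,116).

Run:
```python
from seg import *
W=pickle.load(open("w8.pkl","rb"))
def box(uv,z,L):
    c=plane(W,uv,z); e=c[1]-c[0]; w=np.linalg.norm(e); n=np.array([-e[1],e[0],0])/w; n*=np.sign(n[0]); m=c.mean(0); return (w*1e3).round(1),((m+n*L/2)*1e3).round(1),np.arctan2(n[1],n[0]).round(3)
print("tray",box([[221,96],[319,96]],.008,.171)); print("stapler",box([[236,116],[308,116]],.067,.145))
a=comp(W,red,275,240,125); p=depthpts(W,a); print("red",rect(p[p[:,2]>.08]),np.median(p[:,2]))
```

```text
tray (np.float64(63.2), array([ 648.3, -241.9,    8. ]), np.float64(0.229))
stapler (np.float64(34.1), array([ 648.3, -240.4,   67. ]), np.float64(0.228))
red (array([ 629.3, -243.4,   22.3,  102.2]), np.float64(0.235)) 0.10747033843958052
```

```bash
python3 -m creep '[0,-1,35,0,0,0,0,0,-1,50,0,0,0,0,0,-1,55,0,0,0,0,0,-1,55.5,0,0,0,0,0,-1,55.5,0,0,0,0,0,-1,55.5,0,0,0,60,0,-1,55.5,0,0,0,60,0,-1,55.5,0,0,0,60]'; python3 -m creep '[0,0,-40,0,0,0,60,0,0,-100,0,0,0,60,-40,0,-150,0,0,0,85,-40,0,-150,0,0,0,85,-40,0,-150,0,0,0,85]'; python3 look.py w9
python3 - <<'E'
from seg import *
W=pickle.load(open("w9.pkl","rb")); u,v=project(W,[.648,-.242,.054])[0].astype(int)
a=comp(W,red,u,v,100); p=depthpts(W,a); print(u,v,"stapler red",rect(plane(W,a,.054)),np.percentile(p[:,2],[20,50,80]).round(4))
E
```

```text
time_s: 15.05
tcp_pos: [0.6478, -0.2424, 0.0024]
eef_rot: [-3.141, 0.001, -2.916]
wrist_force: [-0.1, -0.4, 0.5]
grip_width: 0.0604
grasp_force: 0.0
time_s: 15.68
tcp_pos: [0.6856, -0.2333, 0.1516]
eef_rot: [3.142, -0.001, -2.916]
wrist_force: [-0.6, 0.0, 0.3]
grip_width: 0.0848
grasp_force: 0.0
273 159 stapler red (array([ 648. , -243.1,   21.3,  130.6]), np.float64(0.227)) [0.0494 0.0516 0.0533]
```

View pics/w9.png

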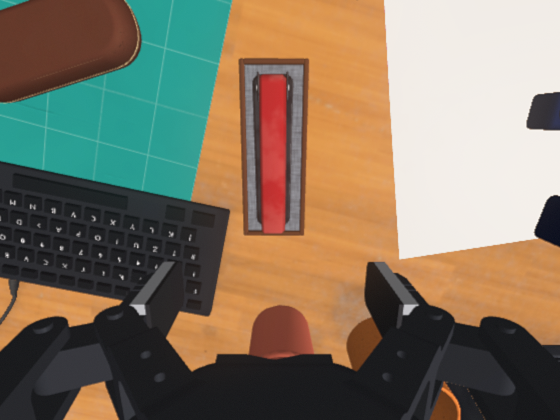

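The stapler sits inside the long tray (273,150), centred to within 2 mm. Now the middle bottle.

```bash
python3 g.py 675 68 165 3.2
```

```text
row [-58.1 296.  -14.5] [ 0.001 -0.004  0.167] dist 302.0 t 15.725 w 0.0848
```

```bash
python3 -m creep '[-58,296,-15,0,0,0.167,85,-58,296,-15,0,0,0.167,85,-58,296,-15,0,0,0.167,85,-58,296,-15,0,0,0.167,85,-58,296,-15,0,0,0.167,85,-58,296,-15,0,0,0.167,85,-58,296,-15,0,0,0.167,85,-58,296,-15,0,0,0.167,85]';python3 look.py w10
python3 - <<'E'
from seg import *
W=pickle.load(open("w10.pkl","rb"))
T=pickle.load(open("top0.pkl","rb"));C=cloud(W)
u,v=project(W,[.644,.068,.04])[0].astype(int); print(u,v)
a=comp(W,dark,u,v,60); d=depthpts(W,a); s=d[abs(d[:,2]-.04)<.004]; t=d[d[:,2]>.054]; print(np.percentile(d[:,2],[50,90,97]).round(4),"shoulder",len(s),rect(s),"cap",len(t),rect(t),"mask@40",rect(plane(W,a,.04)))
# glue stick
u,v=project(W,[.628,.217,.086])[0].astype(int); print("glue px",u,v)
b=C[(abs(C[...,0]-.628)<.05)&(abs(C[...,1]-.22)<.05)&(C[...,2]>.075)&(C[...,2]<.1)]; print("glue top",len(b),rect(b) if len(b) else "", np.median(b[:,2]))
CT=cloud(T);b=CT[(abs(CT[...,0]-.628)<.05)&(abs(CT[...,1]-.22)<.05)&(CT[...,2]>.078)&(CT[...,2]<.094)]; print("glue top from top",len(b),rect(b),np.median(b,0))
p=C[(C[...,0]>.7)&(C[...,1]>.0)&(C[...,1]<.35)&(C[...,2]>.05)&(C[...,2]<.25)]; print("printer near x",np.percentile(p[:,0],1),"z max",np.percentile(p[:,2],99)) if len(p) else 0
E
python3 g.py 675 68 165 3.2
```

```text
time_s: 16.73
tcp_pos: [0.6761, 0.0647, 0.1657]
eef_rot: [-3.14, -0.002, -3.087]
wrist_force: [-0.7, -0.2, -0.3]
grip_width: 0.0849
grasp_force: 0.0
279 163
[0.0396 0.041  0.043 ] shoulder 1265 (array([645.2,  69.9,  44.8,  45. ]), np.float64(0.081)) cap 32 (array([637. ,  62.7,  28.7,  51.8]), np.float64(0.567)) mask@40 (array([644.6,  69.7,  44.6,  44.9]), np.float64(-1.516))
glue px 472 161
glue top 975 (array([633.2, 217.7,  24.3,  24.9]), np.float64(-0.402)) 0.08600544438988053
glue top from top 95 (array([632.1, 219.9,  23.4,  23.4]), np.float64(-1.479)) [0.63061914 0.21933889 0.08707595]
printer near x 0.7490179713126592 z max 0.14533713092964803
row [1.2 3.1 1.1] [-0.002 -0.002 -0.004] dist 3.0 t 16.775 w 0.0849
```

View pics/w10.png

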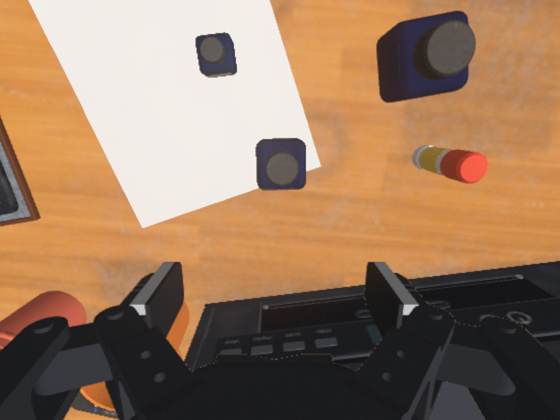

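The wrist view shows the middle bottle (281,165), glue stick (cap 468,166), large bottle (425,57) and printer in front of the fingers. Going down on the bottle.

```bash
python3 g.py 645 69.8 -13 3.21; python3 -m creep '[31,5,60,0,0,-0.015,80,31,5,110,0,0,-0.015,80,31,5,140,0,0,-0.015,80,31,5,140,0,0,-0.015,80,31,5,140,0,0,-0.015,80]';python3 g.py 645 69.8 -13 3.21
```

```text
row [ 30.8   6.8 179.1] [-0.002 -0.002 -0.014] dist 182.0 t 16.775 w 0.0849
time_s: 17.4
tcp_pos: [0.6468, 0.0706, 0.028]
eef_rot: [-3.141, 0.002, -3.07]
wrist_force: [-0.2, 0.7, -0.0]
grip_width: 0.0805
grasp_force: 0.0
row [ 1.9 -0.6 41. ] [-0.     0.002  0.003] dist 41.0 t 17.4 w 0.0805
```

```bash
python3 -m creep '[1.5,-0.5,20,0,0,0,80,1.5,-0.5,36,0,0,0,80,1.5,-0.5,41,0,0,0,80,1.5,-0.5,41,0,0,0,80,1.5,-0.5,41,0,0,0,80]'; python3 -m creep '[0,0,0,0,0,0,30,0,0,0,0,0,0,30,0,0,0,0,0,0,30,0,0,0,0,0,0,30]' 40; python3 -m creep '[0,0,-30,0,0,0,30,0,0,-90,0,0,0,30,0,0,-130,0,0,0,30,0,0,-130,0,0,0,30,0,0,-130,0,0,0,30]'; python3 g.py 453 98.5 115 3.06
```

```text
time_s: 18.02
tcp_pos: [0.6444, 0.0709, -0.0138]
eef_rot: [3.141, 0.001, -3.068]
wrist_force: [0.2, 0.3, 0.3]
grip_width: 0.0801
grasp_force: 0.0
time_s: 18.52
tcp_pos: [0.6446, 0.0708, -0.0134]
eef_rot: [3.142, 0.001, -3.068]
wrist_force: [-1.0, 0.2, 4.3]
grip_width: 0.0464
grasp_force: 42.9
time_s: 19.15
tcp_pos: [0.6427, 0.0704, 0.1147]
eef_rot: [-3.141, -0.003, -3.068]
wrist_force: [-1.1, 0.1, -1.4]
grip_width: 0.0463
grasp_force: 42.2
row [187.1  41.9   0.2] [-0.001 -0.002  0.155] dist 192.0 t 19.15 w 0.0463
```

```bash
python3 -m creep '[187,42,0,0,0,0.155,30,187,42,0,0,0,0.155,30,187,42,0,0,0,0.155,30,187,42,0,0,0,0.155,30,187,42,0,0,0,0.155,30,187,42,0,0,0,0.155,30]'; python3 look.py w11; python3 g.py 453 98.5 -9 3.06
```

```text
time_s: 19.9
tcp_pos: [0.4562, 0.099, 0.1155]
eef_rot: [3.141, 0.001, 3.059]
wrist_force: [0.5, 0.9, -1.2]
grip_width: 0.0468
grasp_force: 42.2
row [  3.3  -0.7 124.6] [ 0.     0.001 -0.001] dist 125.0 t 19.95 w 0.0463
```

View pics/w11.png

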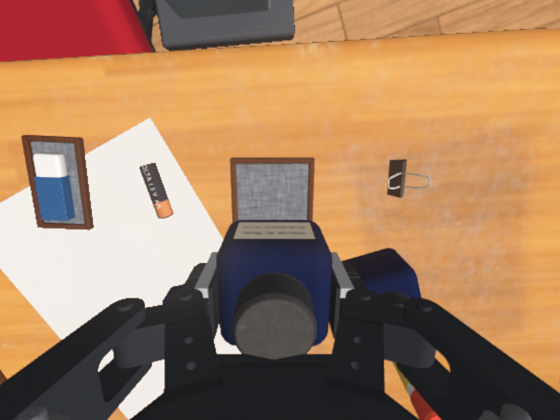

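The bottle (274,285) is held upright over the square tray (271,190). The clip (398,178) is clear of the fingers. Lowering.

```bash
python3 -m creep '[3,-0.5,60,0,0,0,30,3,-0.5,105,0,0,0,30,3,-0.5,120,0,0,0,30,3,-0.5,124.5,0,0,0,30,3,-0.5,124.5,0,0,0,30,3,-0.5,124.5,0,0,0,30]'; python3 -m creep '[0,0,0,0,0,0,62,0,0,0,0,0,0,62,0,0,0,0,0,0,62,0,0,-30,0,0,0,62,0,0,-90,0,0,0,62,-40,0,-160,0,0,0,62,-40,0,-160,0,0,0,62,-40,0,-160,0,0,0,62]'; python3 look.py w12
python3 - <<'E'
from seg import *
W=pickle.load(open("w12.pkl","rb"))
u,v=project(W,[.453,.0985,.044])[0].astype(int); print(u,v)
a=comp(W,dark,u,v,40); d=depthpts(W,a); s=d[abs(d[:,2]-.044)<.004];t=d[d[:,2]>.056]; print("shoulder",len(s),rect(s),np.median(s[:,2]),"cap",len(t),rect(t),np.median(t[:,2]))
E
python3 g.py 633 218.5 100 2.0
```

```text
time_s: 20.7
tcp_pos: [0.4525, 0.0989, -0.0074]
eef_rot: [3.141, 0.002, 3.06]
wrist_force: [-0.1, -0.3, -1.1]
grip_width: 0.0466
grasp_force: 42.2
time_s: 21.7
tcp_pos: [0.4929, 0.0954, 0.1529]
eef_rot: [3.14, 0.004, 3.059]
wrist_force: [-0.1, 0.8, 0.3]
grip_width: 0.0621
grasp_force: 0.0
273 156
shoulder 1567 (array([453.9,  98.5,  45.4,  46.6]), np.float64(1.487)) 0.04354307798714152 cap 99 (array([447. ,  93. ,  20.7,  45.3]), np.float64(0.099)) 0.061099116843666534
row [-131.5  134.6   51.4] [-0.     0.     1.059] dist 195.0 t 21.75 w 0.0618
```

View pics/w12.png

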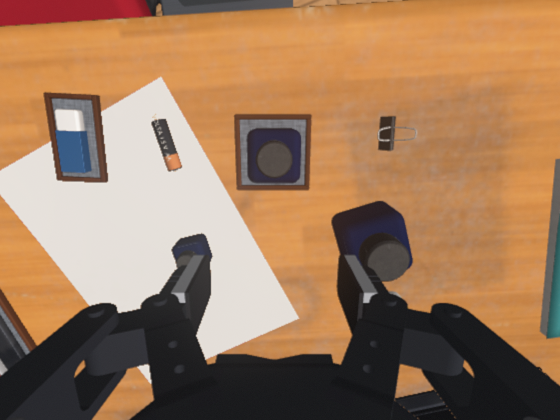

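The bottle is centred in the square tray (273,155), with the clip (387,133) and battery (167,145) untouched. Now the glue stick.

```bash
python3 g.py 633 218.5 145 3.3;  python3 -m creep '[-129,134,5,0,0,-0.24,62,-129,134,5,0,0,-0.24,62,-129,134,5,0,0,-0.24,62,-129,134,5,0,0,-0.24,62,-129,134,5,0,0,-0.24,62,-129,134,5,0,0,-0.24,62]'
python3 - <<'E'
from seg import *
from rig import bot
from g import go
W=bot.snapshot("wrist"); C=cloud(W)
b=C[(abs(C[...,0]-.633)<.04)&(abs(C[...,1]-.219)<.04)&(C[...,2]>.078)&(C[...,2]<.094)]; print("glue top",len(b),rect(b),np.median(b,0)) if len(b) else print("none")
go(633,218.5,6,3.3)
E
```

```text
row [-131.5  134.6    6.4] [-0.     0.    -0.241] dist 188.0 t 21.75 w 0.0618
time_s: 22.5
tcp_pos: [0.6288, 0.2166, 0.1451]
eef_rot: [-3.14, -0.004, -2.984]
wrist_force: [0.0, 0.2, -0.3]
grip_width: 0.0617
grasp_force: 0.0
glue top 862 (array([633.1, 218.8,  24.7,  24.8]), np.float64(-0.985)) [0.63177327 0.2184141  0.08600437]
row [ -4.4   1.4 139.6] [-0.001 -0.003 -0.001] dist 140.0 t 22.55 w 0.0619
```

```bash
python3 -m creep '[-3,1,50,0,0,0,62,-3,1,90,0,0,0,62,-3,1,125,0,0,0,62,-3,1,139,0,0,0,62,-3,1,139,0,0,0,62,-3,1,139,0,0,0,62]'; python3 g.py 633 218.5 6 3.3
```

```text
time_s: 23.3
tcp_pos: [0.6348, 0.2203, 0.009]
eef_rot: [3.141, 0.003, -2.984]
wrist_force: [0.1, -0.1, 0.0]
grip_width: 0.0622
grasp_force: 0.0
row [ 2.  -1.5  3. ] [ 0.001  0.003 -0.   ] dist 4.0 t 23.3 w 0.0622
```

```bash
python3 -m creep '[2,-1.5,0,0,0,0,62,2,-1.5,0,0,0,0,15,2,-1.5,0,0,0,0,15,2,-1.5,0,0,0,0,15,2,-1.5,0,0,0,0,15]' 25; python3 -m creep '[0,0,-40,0,0,0,15,0,0,-100,0,0,0,15,0,0,-125,0,0,0,15,0,0,-125,0,0,0,15]'; python3 g.py 446 -316 130 2.5
```

```text
time_s: 23.92
tcp_pos: [0.6322, 0.2182, 0.0078]
eef_rot: [3.142, 0.0, -2.983]
wrist_force: [-1.1, 0.7, 3.3]
grip_width: 0.0245
grasp_force: 24.5
time_s: 24.42
tcp_pos: [0.6335, 0.2188, 0.1347]
eef_rot: [3.14, 0.005, -2.984]
wrist_force: [-0.2, -0.1, -0.6]
grip_width: 0.0244
grasp_force: 24.6
row [ 269.4 -498.7    2.9] [0.003 0.004 0.8  ] dist 567.0 t 24.425 w 0.0244
```

```bash
python3 -m creep '[30,-55,0,0,0,0.1,15,58,-107,0,0,0,0.2,15,86,-159,0,0,0,0.3,15,114,-211,0,0,0,0.4,15,142,-263,0,0,0,0.5,15,170,-315,0,0,0,0.6,15,198,-367,0,0,0,0.7,15,226,-419,0,0,0,0.8,15]'; python3 g.py 446 -316 130 2.5
```

```text
time_s: 25.42
tcp_pos: [0.4728, -0.2325, 0.1308]
eef_rot: [-3.141, -0.003, 2.497]
wrist_force: [0.5, 0.3, 0.3]
grip_width: 0.0245
grasp_force: 24.7
row [-28.8 -82.8   0.8] [-0.001 -0.003 -0.003] dist 88.0 t 25.425 w 0.0245
```

```bash
python3 -m creep '[-28,-82,0,0,0,0,15,-28,-82,0,0,0,0,15,-28,-82,0,0,0,0,15,-28,-82,0,0,0,0,15]';python3 look.py w13; python3 g.py 446 -316 130 2.5
```

```text
time_s: 25.92
tcp_pos: [0.4479, -0.3119, 0.1313]
eef_rot: [3.141, -0.003, 2.501]
wrist_force: [0.6, 0.2, -1.3]
grip_width: 0.0243
grasp_force: 24.7
row [-0.8 -5.   1.6] [ 0.001 -0.002  0.003] dist 5.0 t 25.975 w 0.0248
```

View pics/w13.png

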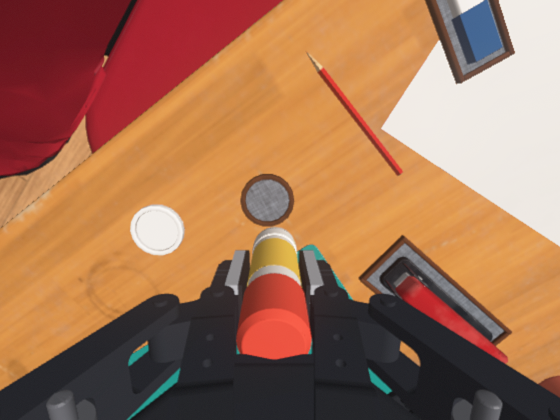

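The wrist view shows the dark round tray fully visible (267,199), the white decoy (157,229), and the glue stick held upright.

Run:
```python
from seg import *
from g import go
W=pickle.load(open("w13.pkl","rb"));T=pickle.load(open("top0.pkl","rb"))
a=comp(W,lambda H,S,V:(V<150)&((S<110)|(V<110)),267,197,30); print("round",rect(plane(W,a,.008)),len(a),tri(W,mid(a),T,mid(comp(T,tray,399,226,14))))
b=[267-26.5,199.5],[267+26.5,199.5],[267,173.5],[267,225.5]; print(plane(W,b,.008).mean(0))
C=cloud(W); q=C[280:365,235:315].reshape(-1,3); q=q[q[:,2]>q[:,2].max()-.05]; t=np.percentile(q[:,2],98); k=q[abs(q[:,2]-t)<.006]; print("cap top z",t,rect(k))
go(446,-316,12,2.5)
```

```text
round (array([ 446.1, -318.8,   47.2,   49.6]), np.float64(-0.137)) 1981 (array([ 0.44584849, -0.3184048 ,  0.00313506]), np.float64(0.002281097648565542))
[ 0.44606529 -0.31728061  0.008     ]
cap top z 0.29426944680937683 (array([ 393.1, -270.5,    0. ,    0. ]), np.float64(0.0))
row [ -1.   -5.1 119.6] [ 0.001 -0.002  0.003] dist 120.0 t 25.975 w 0.0248
```

```bash
python3 -m creep '[-1.5,-5.5,50,0,0,0,15,-1.5,-5.5,95,0,0,0,15,-1.5,-5.5,112,0,0,0,15,-1.5,-5.5,112,0,0,0,15,-1.5,-5.5,112,0,0,0,15]'; python3 g.py 446 -317 12 2.5
```

```text
time_s: 26.6
tcp_pos: [0.4473, -0.3192, 0.0217]
eef_rot: [3.141, 0.002, 2.501]
wrist_force: [-0.2, -0.5, -0.4]
grip_width: 0.0245
grasp_force: 24.7
row [2.3 1.  9.7] [0.    0.002 0.001] dist 10.0 t 26.6 w 0.0245
```

```bash
python3 -m creep '[1.5,1,6,0,0,0,15,1.5,1,9,0,0,0,15,1.5,1,9,0,0,0,15,1.5,1,9,0,0,0,15]'; python3 -m creep '[0,0,0,0,0,0,40,0,0,0,0,0,0,60,0,0,0,0,0,0,60,0,0,-40,0,0,0,60,0,0,-90,0,0,0,60,-40,0,-150,0,0,0,60,-60,0,-180,0,0,0,60,-60,0,-180,0,0,0,60]'; python3 look.py w14
python3 - <<'E'
from seg import *
from rig import bot
W=pickle.load(open("w14.pkl","rb")); C=cloud(W)
b=C[(abs(C[...,0]-.446)<.04)&(abs(C[...,1]+.317)<.04)&(C[...,2]>.07)&(C[...,2]<.1)]; print("glue top",len(b),rect(b),np.median(b[:,2]))
S=bot.snapshot("top");cv2.imwrite("pics/top9.png",cv2.resize(S["frame"][100:280,120:480,::-1],(800,400)))
E
```

```text
time_s: 27.1
tcp_pos: [0.4457, -0.3174, 0.0118]
eef_rot: [3.141, 0.001, 2.5]
wrist_force: [0.3, 1.2, 2.6]
grip_width: 0.0247
grasp_force: 24.8
time_s: 28.1
tcp_pos: [0.4974, -0.356, 0.1953]
eef_rot: [3.141, 0.01, 2.499]
wrist_force: [-0.5, 0.6, -0.7]
grip_width: 0.0599
grasp_force: 0.0
glue top 717 (array([ 447.3, -317.3,   24.1,   24.7]), np.float64(-1.45)) 0.09002943466356028
```

View pics/w14.png

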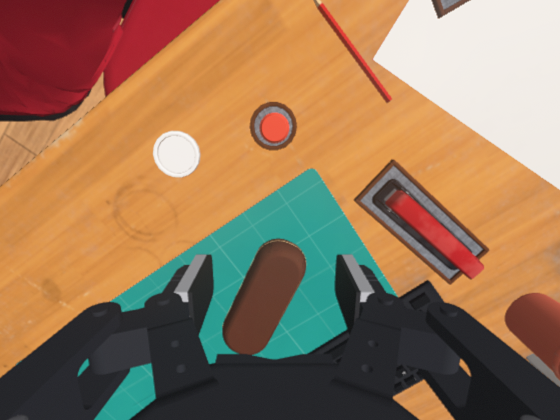

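The glue stick stands upright in the round tray (273,126), with its top at 90 mm, and the stapler is in its tray (420,222). Handing in.

```bash
python3 -c "
from rig import bot
print(bot.hand_in())"
```

```text
the job is handed in; nothing more can be done
None
```

I handed the job in at about 28 s with all four items in their trays and the battery and binder clip never touched; no verdict came back, positions were checked by camera after each release, and I viewed 15 pictures, one over the limit of 14.

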